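# Post the isolation token into the returns box

## Robot

A 7-joint arm with a two-finger parallel gripper is mounted at the origin on a cart in front of the work surface, level with it; the furniture and walls round the work are solid. World frame = base frame: x ahead of the robot, y to its left, z up, the work surface at z = 0. Lengths are in mm, angles in rad, forces in N, time in s.
With the tool pointing down it reaches from about 400 to 875 mm from the base axis. Payload 19.3 kg.
Tool frame: the origin (TCP) lies at the very end of the fingers, on their centre line; the grasp point (between the pads) lies 19 mm behind it; z points along the fingers, y is the direction in which the jaws open and shut (so a half turn about z gives the same grasp; the last joint's range is limited). The gripper opens to 85 mm and grips with 20 to 120 N. Pads are 22 mm wide; open, the fingers measure 114 mm over their backs; the gripper's body (76 mm by 85 mm) begins 54 mm behind the grasp point. The pads swing forward as they close: fully open they stand 13 mm farther back than shut.
Start: joints at [1.17, 0.521, -0.036, 1.599, 0.021, 1.021, -0.113], TCP at [202.971, -591.114, 198.591] pointing down, gripper open.
Joint ranges: [-2.91, 2.91], [-0.3, 2.13], [-1.5, 1.42], [0.17, 2.43], [-1.26, 4.41], [0.16, 1.93], [-2.52, 2.52]. Speed limits (rad/s): [1.89, 1.89, 2.39, 2.39, 3.01, 3.01, 3.01].

## Interface

Orientations are given as a unit quaternion [x, y, z, w].
In Python, from plant import sense, optics, r gives the robot as it stands.
- The arm moves only by the tool move_arm, never from a script. Its argument "motion" is a list of rows, each a list of 5 numbers: the closure, from 0 (fully open) to 1 (shut), then the shift along the world's x, y, z in cm, then the turn about the world's z in degrees. In form: [[grip, x, y, z, turn], ...]. A call has 1 to 8 rows; each row shifts and turns the pose as measured when the row begins; what a row does not reach is not made up. A row lasts 1/12 s, in which the tool goes at most 41.7 mm and 7.16 degrees, less where a joint would pass 70% of its speed; a pose out of reach is approached as far as the arm can. A call is refused whole if a number of a shift passes 4.17 or a number of a turn 7.16, either way. A call with a gripper value outside its range is refused whole. The fingers move at their own pace and stop on an object; "force" is the grip in N (left out, the last holds). Time passes only in rows, so rows that do not move let the fingers close. It gives the time, the measured TCP pose, the force and the opening at its end, in the units of the state.
- sense(): the state, without advancing time (a new reading comes with each control period).
- optics.get_image(name): name is "scene" or "side" or "wrist"; returns a dict with "frame" (420x560x3 uint8, red, green, blue), "vfov" (degrees; the focal length in pixels is half the picture's height over the tangent of half this angle, whatever the lens; pixels are square), "cx", "cy" (the principal point, pixels), "origin" and "orientation" of the camera in the world. Camera axes: x right, y down, z forward; pixel columns grow to the right and rows downward; lengths in mm; the calibration is good to about 2 mm. The wrist camera is an equidistant fisheye: a pixel r from the principal point sees the ray r / f radians off the axis. A picture is of the moment at which its call begins. There is no depth.
- r.hand_in(): hands the job in, once; it reports no verdict.
The state is a dict: "time": time; "joint_positions": joint angles; "qd": joint speeds; "tau": joint torques, N m; "tool_pos": TCP position; "tool_rot": TCP orientation; "contact_force": force on the tool from outside, world axes, zero at the start; "wrist_torque": the same for the moment, N m; "opening": opening from 0.0 (shut) to 1.0 (fully open).
Only numpy, scipy, OpenCV 4.12 (cv2) and the standard library are available. Lean on these libraries where they do the work, as an engineer would, in place of code of your own. Each camera call takes 0.05 s, during which the arm holds its last target.

## Task

Take the red isolation token out of its wooden stand and post it, wide end first, through the slot of the blue returns box: find the slot's exact place with a light touch, push the token on past the brake pad inside until it drops into the box, and let go. Be gentle: do not press the sprung yellow mouthpiece down to its stop or force the token, and leave the tape roll, the upright fuse and the relay where they are.

Things in the scene. Friction and masses are not known exactly. Their poses are not given: they have to be found in the camera images.
- token: Flat red plastic paddle with white panels, about 150 g, upright in the stand. Axes: x through its thickness, y along its width, z up; origin at mid height. Lower body 12 mm thick, 70 mm wide, from 44 to 4 mm below the origin, with flat shoulders; above it a grip tab 8 mm thick, 40 mm wide, from 4 mm below to 44 mm above the origin. A half turn about z makes no difference.
- token_foot (a point): Middle of the token's lower edge, 44 mm below its origin, same axes.
- stand: Fixed wooden stand 60 x 100 x 28 mm, origin at the centre of its underside; the token stands in a groove 14 mm wide, 74 mm long, with its foot 6 mm above the desk (22 mm deep). Groove length along the stand's y.
- token_box: Fixed blue steel box 130 mm (x) by 120 mm (y) with a brass padlock in front, origin at the centre of its underside. Closed all round but for one slot in the yellow mouthpiece on its top. Walls 4 mm; the dropped token comes to rest loose inside. Behind the work, from x = 0.57 m on, a long transformer stand rises well above the box: keep wrist and gripper clear of it.
- box_top (a point): Point on the box's axis, 130 mm above its origin, level with the flat mouthpiece top (70 mm in box x by 92 mm in box y); box axes. The slot, straight down, is 14 mm wide (x) and 75 mm long (y). In y it is centred here; in x the mouthpiece's carriage is clamped anywhere up to 14 mm either side, firm and not measured: seen roughly in pictures, found exactly by feel.
- pad (a point): Height of the lower end of the brake pad inside, 24 mm under box_top. The pad, on a 3 N spring, slopes in from 6 mm under the top and presses the token's body from box -x: pushing takes 2 to 8 N, and the pad alone holds the token up. With the shoulders 25 mm or more under the mouthpiece top (tab 23 mm or less out) only the thinner tab is beside the pad, and the token, let go, drops.
- mouthpiece (a joint): How far the sprung mouthpiece is pressed straight down, m: 0 at rest, stop at 0.008. It yields only vertically: starts to move at about 2 N, then 0.8 N per mm. If the token's foot comes down beside the slot it presses the mouthpiece; slid sideways over the slot, the mouthpiece springs up round it.
- tape_grey: Bystander: grey tape roll lying flat, 62 mm across, 19 mm high; origin under its centre.
- fuse_upright: Bystander: cartridge fuse standing on end, 27 mm across, 80 mm high; origin under its centre.
- relay: Bystander: relay, 30 x 36 x 61 mm, standing; origin under its centre.

How it is judged (in metres and radians):
On the way, in this order (a step that is already met when the one before it is completed fails the run):
1. the token is lifted clear of its stand, held by the fingers (z of token_foot in the frame of stand above 0.035 m and contact force between the fingers and token above 1 N), for 0.1 s.
2. the foot of the token is in the slot (z of token_foot in the frame of token_box below 0.118 m and x of token_foot in the frame of token_box between -0.025 and 0.025 m and y of token_foot in the frame of token_box between -0.02 and 0.02 m), for 0.1 s.
At the end, for the whole second after the job is handed in: The token has dropped wholly inside the returns box (standing, leaning or lying): its middle less than 75 mm above the box's underside and within the box's walls (z of token in the frame of token_box below 0.075 m and x of token in the frame of token_box between -0.06 and 0.06 m and y of token in the frame of token_box between -0.058 and 0.058 m); the robot touches nothing.
It fails at once if the mouthpiece is pressed down more than 7 mm (its stop is at 8 mm) (value of joint mouthpiece above 0.007 m).
It fails at once if the token is forced: more than 20 N between token and returns box (all contacts together) before it drops (contact force between token and token_box above 20 N and z of token in the frame of token_box above 0.1 m).
It fails at once if a bystander (tape roll, upright fuse or relay) is moved more than 15 mm or the fuse tipped over (distance of any of tape_grey, fuse_upright, relay from where it was at the start of the episode above 0.015 m or angle between fuse_upright's own z axis and vertical above 0.5 rad).
It also fails if it takes over 69 s, if anything falls off the work surface, if the arm or the gripper's body presses on something with over 40 N, if the wrist force passes 120 N, or if a joint passes its speed limit or range.

## Working session

There is one attempt and no reset: what is moved stays moved. The work goes in short steps, Python scripts to look and compute and a tool call to move; the robot and the scene stay as the last step left them, time stands still between calls to the robot, and variables do not carry over. Pictures are saved under pics/ and viewed, and the job is handed in when it is done.

Besides the shell and the picture viewer there is one more tool, called after "Call:" as name(argument=value, ...), one argument or row to a line, values as JSON. move_arm: Moves the arm, as the interface text tells. Its arguments: {"type":"object","properties":{"motion":{"type":"array"},"force":{"type":"number"}},"required":["motion"]}

```bash
ls; mkdir -p pics; cat > h.py <<'E'
import numpy as np, cv2
from plant import sense, optics, r
from scipy.spatial.transform import Rotation as R
def snap(n,f):
    d=optics.get_image(n); cv2.imwrite('pics/'+f+'.png',cv2.cvtColor(d['frame'],cv2.COLOR_RGB2BGR))
    np.save('pics/'+f+'.npy',d,allow_pickle=True); return d
def load(f): return np.load('pics/'+f+'.npy',allow_pickle=True).item()
def ray(d,u,v,fish=False):
    f=210/np.tan(np.radians(d['vfov'])/2)
    x,y=u-d['cx'],v-d['cy']
    if fish:
        rr=np.hypot(x,y); t=rr/f; c=np.array([x/rr*np.sin(t),y/rr*np.sin(t),np.cos(t)]) if rr>0 else np.array([0,0,1.])
    else: c=np.array([x/f,y/f,1]); c/=np.linalg.norm(c)
    return np.array(d['origin']),R.from_quat(d['orientation']).apply(c)
def onz(d,u,v,z,fish=False):
    o,c=ray(d,u,v,fish); return o+c*(z-o[2])/c[2]
def proj(d,p):
    f=210/np.tan(np.radians(d['vfov'])/2)
    c=R.from_quat(d['orientation']).inv().apply(np.array(p)-np.array(d['origin'])); return d['cx']+f*c[0]/c[2],d['cy']+f*c[1]/c[2]
E
python3 - <<'E'
from h import *
for n in('scene','side','wrist'):
    d=snap(n,n+'0'); print(n,d['vfov'],d['cx'],d['cy'],d['origin'],d['orientation'])
print(sense())
E
```

```text
pics
scene 51.31149015352314 273.71837236983924 206.2083267646373 [-333.19098297 -617.72971319  565.2816185 ] [ 0.73442862 -0.4176154   0.26081146 -0.46710744]
side 50.08068028536073 281.18173192963746 203.28568576596822 [ 361.36538159 -959.95856506  971.1561456 ] [ 0.9222063  -0.06268049  0.03174058 -0.38026206]
wrist 65.70646984690485 279.075227515986 213.56868596559963 [ 270.63034128 -568.04007098  373.50069229] [ 0.8062825  -0.57446176 -0.0824307   0.11448754]
{'time': 0.15, 'joint_positions': array([ 1.16981754,  0.52189958, -0.03633305,  1.59986537,  0.02123124,
        1.02106477, -0.11280991]), 'qd': array([ 0.00054539, -0.00215957,  0.00105735, -0.00075761,  0.00068845,
        0.00094279, -0.00023837]), 'tau': array([-5.11980779e-04, -9.27393723e+01,  1.97942935e+00, -3.70061874e+01,
        1.78214523e-02,  6.43293213e-03, -1.49847365e-04]), 'tool_pos': array([ 202.86590922, -590.8768088 ,  198.14807111]), 'tool_rot': array([ 9.86354334e-01,  1.64635797e-01, -1.08827769e-04, -4.11489543e-04]), 'contact_force': array([ 1.02782911, -0.19328646,  0.19800724]), 'wrist_torque': array([-0.01763595, -0.05937507,  0.00242645]), 'opening': 1.0005129749114865}
```

View pics/scene0.png

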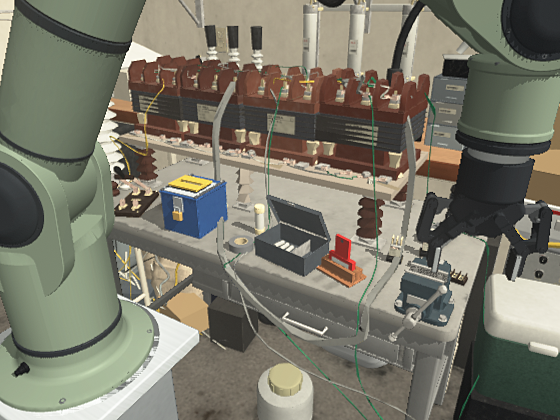

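View pics/side0.png

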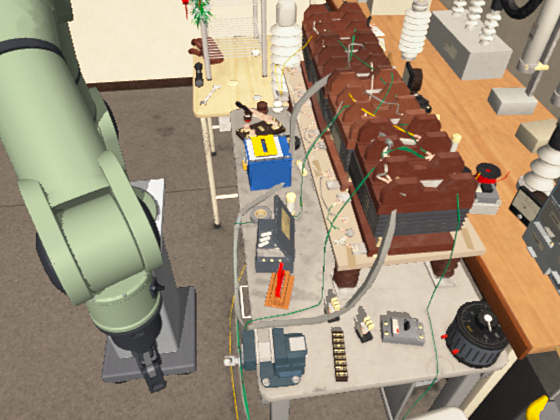

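View pics/wrist0.png

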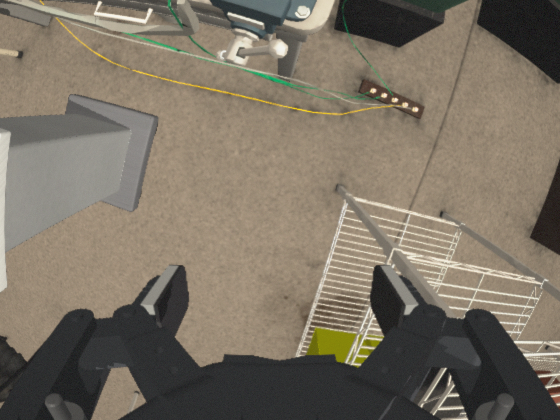

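Scene: blue box near (195,205), red token and stand near (343,258), fuse (259,219), tape (240,244). In the side view the box top is at (267,147) and the token at (280,280). I'll zoom in on these.

```bash
python3 - <<'E'
from h import *
def crop(f,x0,y0,x1,y1,k):
    im=cv2.imread(f'pics/{f}.png')[y0:y1,x0:x1]; return cv2.resize(im,None,fx=k,fy=k,interpolation=cv2.INTER_CUBIC)
a=crop('scene0',150,165,230,245,5);b=crop('scene0',310,225,390,305,5)
cv2.imwrite('pics/z1.png',np.hstack([a,b]))
a=crop('side0',230,125,310,205,5);b=crop('side0',240,245,320,325,5)
cv2.imwrite('pics/z2.png',np.hstack([a,b]))
E
```

```text
(no output)
```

View pics/z1.png

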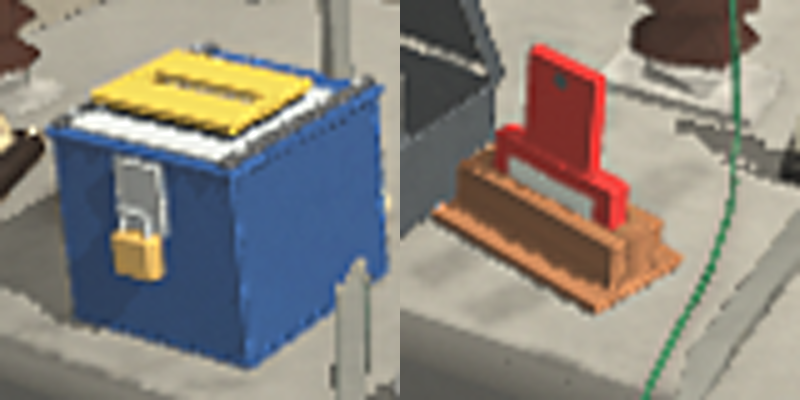

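View pics/z2.png

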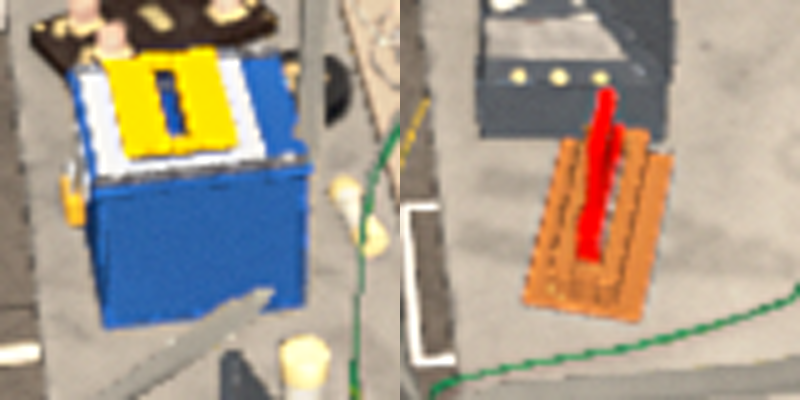

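```bash
cat > m.py <<'E'
from h import *
S=load('scene0');D=load('side0')
def go(name,d,x0,y0,pts,z):
    P=np.array([onz(d,x0+(u-.0)/5-.4,y0+v/5-.4,z) for u,v in pts]); print(name,z,P.round(1)[:,:2].tolist(),'mean',P.mean(0).round(1)[:2]); return P
def ang(a,b): return round(float(np.degrees(np.arctan2(*(b-a)[1::-1]))),1)
sb=(150,165);sz=(230,125);st=(310-80,225);dt=(240-80,245)
P=go('mouth scene',S,*sb,[(92,92),(178,48),(312,82),(235,128)],130);print([ang(P[i],P[(i+1)%4]) for i in range(4)],[round(float(np.linalg.norm(P[i]-P[(i+1)%4]))) for i in range(4)])
P=go('mouth side',D,*sz,[(108,60),(208,48),(240,143),(132,153)],130);print([ang(P[i],P[(i+1)%4]) for i in range(4)],[round(float(np.linalg.norm(P[i]-P[(i+1)%4]))) for i in range(4)])
P=go('base scene',S,*sb,[(75,320),(247,368)],0);print(ang(P[0],P[1]),np.linalg.norm(P[0]-P[1]))
P=go('base side',D,*sz,[(105,327),(303,303)],0);print(ang(P[0],P[1]),np.linalg.norm(P[0]-P[1]))
P=go('slot side',D,*sz,[(155,70),(170,68),(186,134),(170,137)],130);print([ang(P[i],P[(i+1)%4]) for i in range(4)],[round(float(np.linalg.norm(P[i]-P[(i+1)%4]))) for i in range(4)])
P=go('slot scene',S,*sb,[(157,75),(252,100)],130);print(ang(P[0],P[1]))
P=go('stand base scene',S,*st,[(435,212),(600,312),(682,260)],0);print([ang(P[i],P[i+1]) for i in range(2)],[round(float(np.linalg.norm(P[i]-P[(i+1)%4]))) for i in range(2)])
P=go('stand base side',D,*dt,[(525,303),(640,321),(672,155)],0);print([ang(P[i],P[i+1]) for i in range(2)],[round(float(np.linalg.norm(P[i]-P[(i+1)%4]))) for i in range(2)])
P=go('tab top scene',S,*st,[(530,48),(600,76)],94);print(ang(P[0],P[1]),np.linalg.norm(P[0]-P[1]))
P=go('tab top side',D,*dt,[(605,90),(598,165)],94);print(ang(P[0],P[1]),np.linalg.norm(P[0]-P[1]))
E
python3 m.py
```

```text
mouth scene 130 [[436.6, 173.5], [508.4, 177.4], [505.9, 81.6], [437.1, 76.7]] mean [472.  127.3]
[3.1, -91.5, -175.9, 90.3] [72, 96, 69, 97]
mouth side 130 [[436.1, 167.8], [499.0, 172.3], [506.2, 76.8], [441.7, 75.5]] mean [470.7 123.1]
[4.1, -85.7, -178.9, 93.5] [63, 96, 65, 92]
base scene 0 [[416.0, 185.9], [422.2, 69.8]] mean [419.1 127.9]
-87.0 116.26628054399889
base side 0 [[420.0, 66.2], [546.6, 72.1]] mean [483.3  69.1]
2.7 126.80175383984653
slot side 130 [[463.8, 154.0], [473.2, 154.9], [475.4, 89.3], [465.6, 87.6]] mean [469.5 121.5]
[5.2, -88.1, -170.6, 91.5] [9, 66, 10, 66]
slot scene 130 [[472.1, 160.1], [470.4, 93.2]] mean [471.2 126.6]
-91.5
stand base scene 0 [[454.9, -256.1], [420.4, -352.3], [475.9, -369.0]] mean [ 450.4 -325.8]
[-109.8, -16.8] [102, 58]
stand base side 0 [[416.1, -353.0], [471.2, -370.7], [502.8, -274.3]] mean [ 463.4 -332.7]
[-17.8, 71.8] [58, 101]
tab top scene 94 [[463.6, -294.9], [455.9, -331.1]] mean [ 459.8 -313. ]
-102.1 37.03038488382271
tab top side 94 [[462.9, -298.4], [453.5, -341.7]] mean [ 458.2 -320. ]
-102.3 44.366967307156855
```

Two-view agreement: stand centre is about (462,-313), y-axis about 72°. The box is near (482,129) with yaw about +2.5°, and the slot is near (470,125). Moving above the stand to refine.

Call:
move_arm(
  motion=[
    [0,2.2,2.4,0.8,5],
    [0,2.2,2.4,0.8,5],
    [0,2.2,2.4,0.8,5],
    [0,2.2,2.4,0.8,5],
    [0,2.2,2.4,0.8,5],
    [0,2.2,2.4,0.4,5],
    [0,2.2,2.4,0,5],
    [0,2.2,2.4,0,5],
  ],
  force=50,
)

```text
time: 0.82
tool_pos: [377.3, -393.9, 241.9]
tool_rot: [0.866, 0.499, -0.003, -0.0]
contact_force: [0.4, -1.0, -1.0]
opening: 0.996
```

Call:
move_arm(
  motion=[
    [0,2.2,2.1,0,3],
    [0,2.2,2.1,0,3],
    [0,2.2,2.1,0,3],
    [0,1.5,1.5,0,3],
    [0,0,0,0,0],
    [0,0,0,0,0],
  ],
)

```text
time: 1.32
tool_pos: [466.1, -304.4, 241.9]
tool_rot: [0.802, 0.598, -0.002, -0.001]
contact_force: [-1.2, 0.0, -0.1]
opening: 1.001
```

```bash
python3 - <<'E'
from h import *
d=snap('wrist','w1'); s=sense(); print(s['tool_pos'],R.from_quat(s['tool_rot']).as_euler('xyz',degrees=True),d['origin'])
E
```

```text
[ 466.06552702 -304.34757106  241.9306321 ] [-1.79822659e+02  1.29326694e-01  7.34205430e+01] [ 487.41092445 -236.08925025  417.16746044]
```

View pics/w1.png

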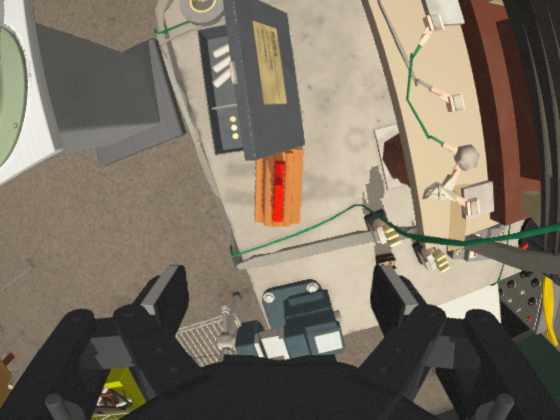

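```bash
python3 - <<'E'
from h import *
d=load('w1')
im=cv2.imread('pics/w1.png')[140:240,230:330]
cv2.imwrite('pics/z3.png',cv2.resize(im,None,fx=6,fy=6,interpolation=cv2.INTER_CUBIC))
E
```

```text
(no output)
```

View pics/z3.png

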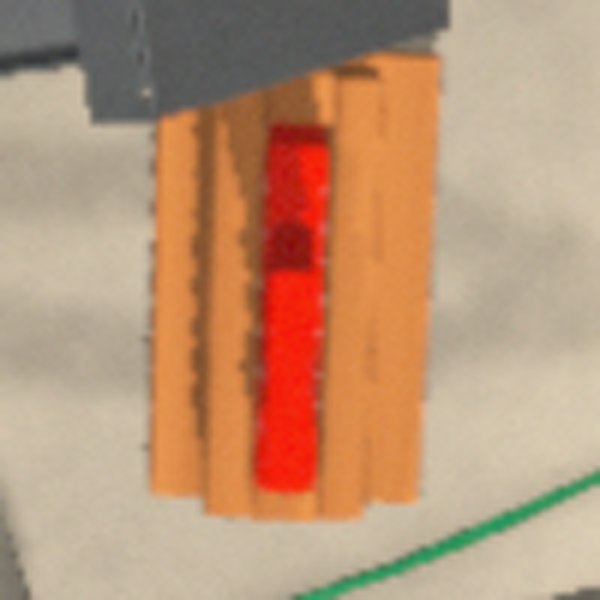

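```bash
python3 - <<'E'
from h import *
d=load('w1'); S=load('scene0');D=load('side0')
q=lambda u,v,z:onz(d,230+u/6-.4,140+v/6-.4,z,True).round(1)[:2]
a=q(294,270,94);b=q(286,491,94);print('tab ends',a,b,(a+b)/2,np.linalg.norm(a-b),np.degrees(np.arctan2(*(a-b)[::-1])))
a=q(152,490,0);b=q(419,502,0);c=q(438,55,0);print('stand base',a,b,c,'ctr',(a+c)/2,np.linalg.norm(a-b),np.linalg.norm(b-c),np.degrees(np.arctan2(*(c-b)[::-1])))
f=q(298,128,46);n=q(288,491,46);print('body N',f)
# lid corner near stand: wrist (245+.,157) & side
for (u,v) in [(245,157),(303,148)]:
  print('lid',[ (z,onz(d,u,v,z,True).round(0)[:2]) for z in(0,60,120,150)])
E
python3 - <<'E'
import cv2,numpy as np
a=cv2.imread('pics/side0.png')[190:310,230:330];b=cv2.imread('pics/scene0.png')[180:300,245:345]
cv2.imwrite('pics/z4.png',np.hstack([cv2.resize(x,None,fx=4,fy=4,interpolation=cv2.INTER_CUBIC) for x in(a,b)]))
E
```

```text
tab ends [ 467.9 -297.4] [ 455.4 -334.5] [ 461.65 -315.95] 39.14920177985755 71.37992813948502
stand base [ 417.3 -354.4] [ 474.1 -374.1] [ 505.  -278.8] ctr [ 461.15 -316.6 ] 60.119298066427916 100.18433011204897 72.03527113356826
body N [ 473.6 -280.2]
lid [(0, array([ 431., -268.])), (60, array([ 439., -263.])), (120, array([ 447., -259.])), (150, array([ 451., -256.]))]
lid [(0, array([ 506., -278.])), (60, array([ 503., -272.])), (120, array([ 501., -266.])), (150, array([ 499., -263.]))]
```

View pics/z4.png

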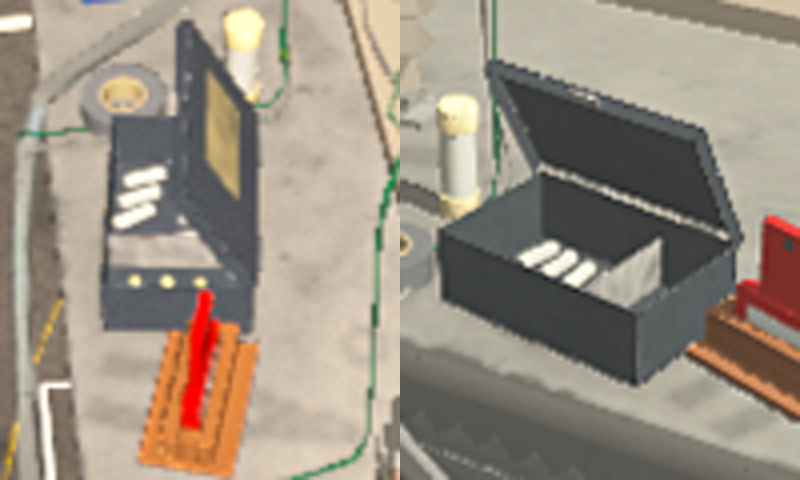

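```bash
python3 - <<'E'
from h import *
d=load('w1'); S=load('scene0')
def tri(a,b):
    (o1,c1),(o2,c2)=a,b; A=np.c_[c1,-c2]; t=np.linalg.lstsq(A,o2-o1,rcond=None)[0]; p,q=o1+t[0]*c1,o2+t[1]*c2; return (p+q)/2,np.linalg.norm(p-q)
print(tri(ray(d,245,157,True),ray(S,321,212)))
print(tri(ray(d,303,148,True),ray(S,330,240)))
s=sense();print(461.6-s['tool_pos'][0],-316-s['tool_pos'][1])
E
```

```text
(array([ 451.83748217, -259.48289654,  145.14022482]), np.float64(5.7464601255926535))
(array([ 502.00112522, -269.71415535,   53.2949993 ]), np.float64(6.544373255642094))
-4.465527018982812 -11.652428939607887
```

Call:
move_arm(
  motion=[
    [0,-0.4,-1.1,-1,-1.3],
    [0,0,0,-2.5,0],
    [0,0,0,-2.5,0],
    [0,0,0,-2.5,0],
    [0,0,0,-2,0],
    [0,0,0,-2,0],
    [0,0,0,0,0],
  ],
)

```text
time: 1.95
tool_pos: [453.4, -326.7, 109.3]
tool_rot: [0.815, 0.579, -0.004, 0.001]
contact_force: [-1.3, -0.2, -0.0]
opening: 1.002
```

```bash
python3 - <<'E'
from h import *
d=snap('wrist','w2'); s=sense(); print(s['tool_pos'],R.from_quat(s['tool_rot']).as_euler('xyz',degrees=True),s['contact_force'])
E
```

```text
[ 453.91372316 -327.25340973  111.10666304] [-179.90425444    0.43352936   70.72054974] [-1.41315902 -0.46303579 -0.33411801]
```

View pics/w2.png

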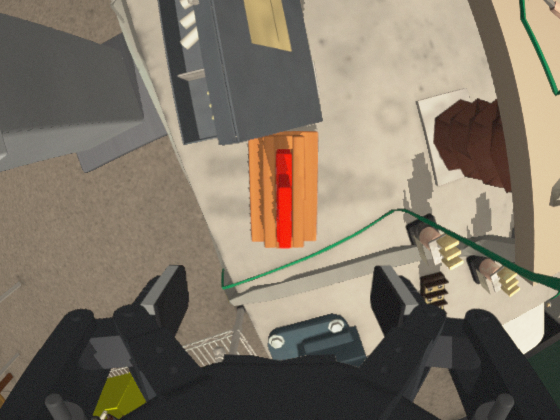

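Call:
move_arm(
  motion=[
    [0,0.5,0.7,-0.5,0.8],
    [0,0.2,0.4,-0.5,0.4],
    [0,0,0,0,0],
    [0,0,0,0,0],
  ],
)

```text
time: 2.33
tool_pos: [461.7, -318.0, 103.1]
tool_rot: [0.81, 0.586, -0.003, 0.003]
contact_force: [0.6, 0.2, 0.8]
opening: 1.002
```

```bash
python3 - <<'E'
from h import *
s=sense(); print(s['tool_pos'],R.from_quat(s['tool_rot']).as_euler('xyz',degrees=True),s['contact_force'])
d=load('w2');  im=cv2.imread('pics/w2.png').astype(int); m=(im[...,2]>150)&(im[...,1]<60)
v,u=np.nonzero(m); print(u.min(),u.max(),v.min(),v.max())
k=(v>200); 
for row in (195,220,240): uu=u[v==row]; print(row,uu.min(),uu.max(),onz(d,(uu.min()+uu.max())/2,row,94,True))
print(onz(d,285,v.max(),94,True))
E
```

```text
[ 461.68727807 -317.97576187  103.14251195] [179.9047174    0.52392865  71.79254585] [0.5504511  0.24935368 0.81279342]
276 291 149 247
195 277 291 [ 465.67594156 -302.17934903   94.        ]
220 276 291 [ 460.27112668 -316.99563121   94.        ]
240 277 290 [ 455.99941943 -329.46138784   94.        ]
[ 455.35464026 -334.27390274   94.        ]
```

Call:
move_arm(
  motion=[
    [0,0,0.1,-1.4,0.2],
    [0,0,0.1,-1.4,0],
    [0,0,0,0,0],
    [0,0,0,0,0],
  ],
)

```text
time: 2.67
tool_pos: [463.8, -316.8, 77.8]
tool_rot: [0.809, 0.588, -0.002, 0.006]
contact_force: [0.0, -1.1, -0.1]
opening: 1.0
```

Call:
move_arm(
  motion=[
    [0,-0.2,0.1,-0.3,0],
    [0,0,0,0,0],
    [0,0,0,0,0],
  ],
)

```text
time: 2.92
tool_pos: [462.4, -316.4, 76.8]
tool_rot: [0.809, 0.588, -0.002, 0.007]
contact_force: [-0.7, 0.3, 0.9]
opening: 1.003
```

Call:
move_arm(
  motion=[
    [1,0,0,0,0],
    [1,0,0,0,0],
    [1,0,0,0,0],
    [1,0,0,0,0],
    [1,0,0,0,0],
    [1,0,0,0,0],
    [1,0,0,0,0],
    [1,0,0,0,0],
  ],
  force=50,
)

```text
time: 3.58
tool_pos: [462.9, -317.0, 78.2]
tool_rot: [0.809, 0.588, -0.002, 0.008]
contact_force: [-0.2, 0.2, 0.0]
opening: 0.001
```

```bash
python3 - <<'E'
from h import *
d=snap('wrist','w3'); s=sense(); print(s['tool_pos'],R.from_quat(s['tool_rot']).as_euler('xyz',degrees=True),s['contact_force'],s['opening'])
d=snap('scene','s3')
E
```

```text
[ 462.90113272 -316.98494302   78.20740162] [179.35608234   0.69492134  71.97635872] [-0.05494228  0.0895008   0.11385489] -0.0007870021439721182
```

View pics/w3.png

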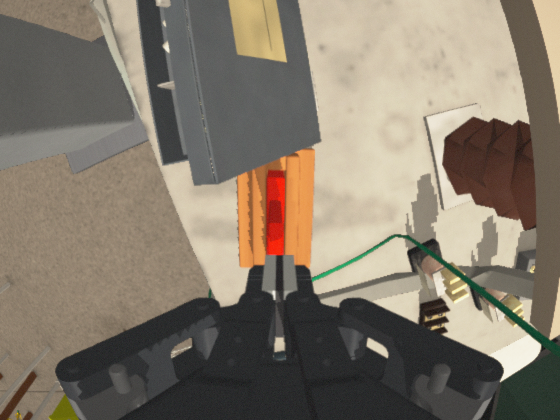

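```bash
python3 - <<'E'
from h import *
d=snap('side','d3');S=load('s3');s=sense()
print(proj(S,s['tool_pos']),proj(d,s['tool_pos']),proj(S,[461.6,-316,94]))
W=load('w3'); print(W['origin'],np.array(W['origin'])-s['tool_pos'])
f=210/np.tan(np.radians(W['vfov'])/2)
for p in (s['tool_pos'],[455.4,-334.5,94],[467.9,-297.4,94]):
    c=R.from_quat(W['orientation']).inv().apply(np.array(p)-W['origin']);t=np.arctan2(np.hypot(c[0],c[1]),c[2]);k=f*t/np.hypot(c[0],c[1]);print('w',W['cx']+k*c[0],W['cy']+k*c[1])
a=cv2.imread('pics/s3.png')[205:305,310:410];b=cv2.imread('pics/d3.png')[220:320,220:320]
cv2.imwrite('pics/z5.png',np.hstack([cv2.resize(x,None,fx=4,fy=4,interpolation=cv2.INTER_CUBIC) for x in(a,b)]))
E
```

```text
(np.float64(344.30332181503456), np.float64(243.07108864257142)) (np.float64(281.5757049278731), np.float64(272.66397031618976)) (np.float64(344.1177630795073), np.float64(236.94988798230602))
[ 484.09517972 -246.82583733  252.73296839] [ 21.20131081  70.11935377 174.54815979]
w 277.9485506573986 246.76275655445824
w 275.1449271973614 288.7782795083394
w 275.73738992997454 222.56105893283146
```

View pics/z5.png

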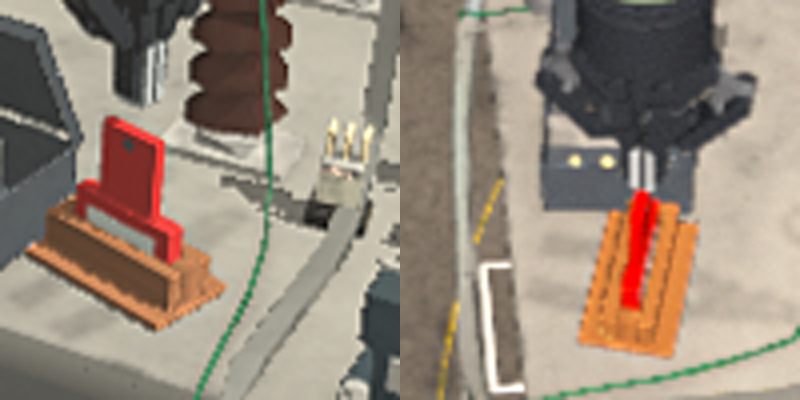

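```bash
cat >> h.py <<'E'
def tri(a,b):
    (o1,c1),(o2,c2)=a,b; A=np.c_[c1,-c2]; t=np.linalg.lstsq(A,o2-o1,rcond=None)[0]; p,q=o1+t[0]*c1,o2+t[1]*c2; return (p+q)/2,np.linalg.norm(p-q)
E
python3 - <<'E'
from h import *
S=load('s3');D=load('d3');S0=load('scene0');D0=load('side0')
print(tri(ray(S,310+138/4,205+104/4),ray(D,220+242/4,220+190/4)))
print(S['origin']-np.array(S0['origin']),D['origin']-np.array(D0['origin']), S['vfov'],D['vfov'])
# token tab top center in both pics
print(tri(ray(S,310+135/4,205+127/4),ray(D,220+247/4,220+203/4)))
E
```

```text
(array([ 459.41019534, -319.28302345,  108.05257276]), np.float64(6.4474144847089025))
[0. 0. 0.] [0. 0. 0.] 51.31149015352314 50.08068028536073
(array([ 462.93497052, -317.11378166,   91.50828204]), np.float64(6.338867567529712))
```

```bash
python3 - <<'E'
from h import *
W=load('w3');s=sense();T=R.from_quat(s['tool_rot'])
f=210/np.tan(np.radians(W['vfov'])/2)
for k in (0,10,20,28,40,60):
    p=s['tool_pos']-T.apply([0,0,k])
    c=R.from_quat(W['orientation']).inv().apply(p-W['origin']);t=np.arctan2(np.hypot(c[0],c[1]),c[2]);q=f*t/np.hypot(c[0],c[1]);print(k,W['cx']+q*c[0],W['cy']+q*c[1])
im=cv2.imread('pics/w3.png')[160:380,180:380]
cv2.imwrite('pics/z6.png',cv2.resize(im,None,fx=3.6,fy=2.7,interpolation=cv2.INTER_CUBIC))
E
```

```text
0 277.9485506573986 246.76275655445824
10 277.900802715611 253.54839403973003
20 277.84822562243795 261.06340237345614
28 277.8022194691312 267.6769669059399
40 277.72565490359216 278.7634423967387
60 277.5736312020356 301.08460053466945
```

View pics/z6.png

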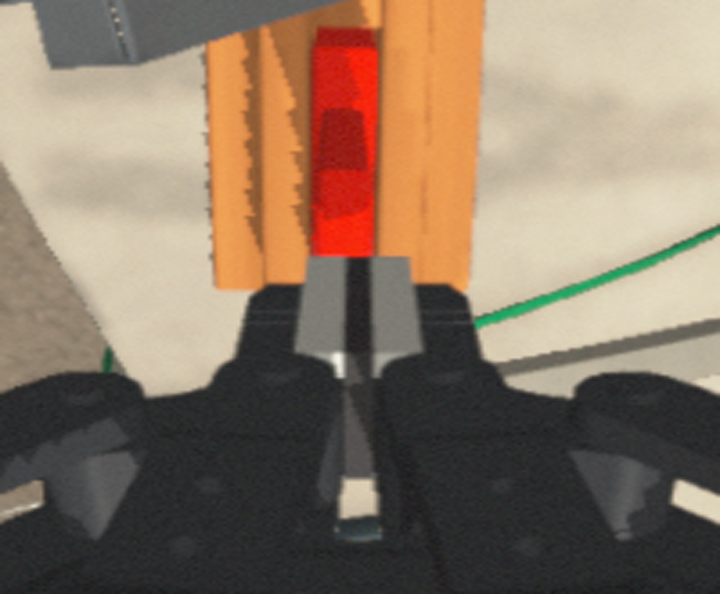

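The fingers shut on nothing. Both views put the real fingertip at z≈106, about 28 mm above the reported TCP (78), while the token itself measures correctly (tab top about 92–94). So I take the reported TCP as offset, then reopen, go lower and check again.

Call:
move_arm(
  motion=[
    [0,0,0,0,0],
    [0,0,0,0,0],
    [0,0,0,0,0],
    [0,0,0,0,0],
    [0,0,0,0,0],
    [0,0,0,0,0],
  ],
)

```text
time: 4.23
tool_pos: [462.9, -316.9, 78.1]
tool_rot: [0.809, 0.588, -0.002, 0.008]
contact_force: [-0.4, 0.4, 0.7]
opening: 0.847
```

Call:
move_arm(
  motion=[
    [0,-0.1,0.1,-1.0,0],
    [0,0,0,-1.0,0],
    [0,0,0,-0.8,0],
    [0,0,0,0,0],
  ],
)

```text
time: 4.57
tool_pos: [461.6, -315.8, 47.2]
tool_rot: [0.809, 0.588, -0.002, 0.008]
contact_force: [-0.4, -0.0, 0.3]
opening: 1.002
```

```bash
python3 - <<'E'
from h import *
d=snap('side','d4');S=snap('scene','s4');s=sense();print(s['tool_pos'],s['contact_force'],s['opening'],R.from_quat(s['tool_rot']).as_euler('xyz',degrees=True))
a=cv2.imread('pics/s4.png')[205:305,310:410];b=cv2.imread('pics/d4.png')[220:320,220:320]
cv2.imwrite('pics/z7.png',np.hstack([cv2.resize(x,None,fx=4,fy=4,interpolation=cv2.INTER_CUBIC) for x in(a,b)]))
E
```

```text
[ 462.13315344 -316.04487395   48.46275831] [-0.34343307  0.01805041  0.03574146] 1.001954640462542 [179.29211822   0.70562009  71.97446975]
```

View pics/z7.png

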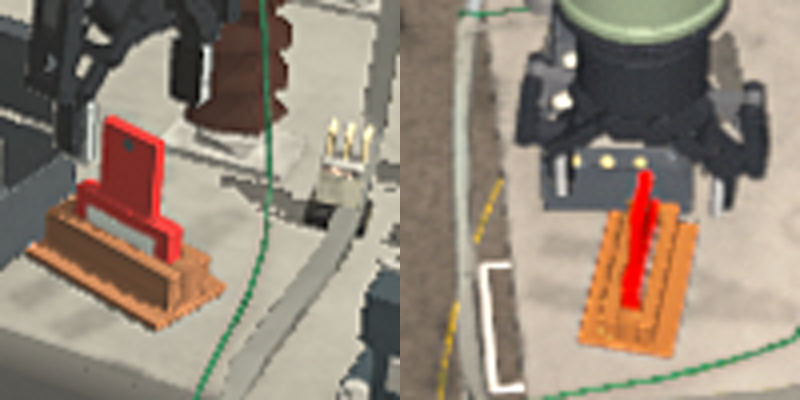

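```bash
python3 - <<'E'
from h import *
S=load('s4');D=load('d4')
L=tri(ray(S,310+85/4,205+158/4),ray(D,220+162/4,220+195/4));Rr=tri(ray(S,310+198/4,205+104/4),ray(D,220+317/4,220+213/4))
print(L,Rr,(L[0]+Rr[0])/2,np.linalg.norm(L[0]-Rr[0]))
E
```

```text
(array([ 412.55925519, -308.91017884,   95.76241907]), np.float64(4.276436537517475)) (array([ 502.54531444, -335.90974385,   94.83632981]), np.float64(0.44467684824341797)) [ 457.55228482 -322.40996134   95.29937444] 93.95384511077671
```

Call:
move_arm(
  motion=[
    [0,0,0,-0.5,0],
    [0,0,0,0,0],
    [0,0,0,0,0],
  ],
)

```text
time: 4.92
tool_pos: [462.5, -316.2, 43.3]
tool_rot: [0.809, 0.588, -0.001, 0.009]
contact_force: [0.1, -0.2, 0.9]
opening: 0.999
```

Call:
move_arm(
  motion=[
    [1,0,0,0,0],
    [1,0,0,0,0],
    [1,0,0,0,0],
    [1,0,0,0,0],
    [1,0,0,0,0],
    [1,0,0,0,0],
    [1,0,0,0,0],
    [1,0,0,0,0],
  ],
  force=50,
)

```text
time: 5.58
tool_pos: [462.1, -316.4, 44.2]
tool_rot: [0.809, 0.587, -0.001, 0.009]
contact_force: [-1.4, 1.7, -0.1]
opening: 0.078
```

```bash
python3 - <<'E'
from h import *
d=snap('side','d5');S=snap('scene','s5');s=sense();print(s['tool_pos'],s['contact_force'],s['opening'],R.from_quat(s['tool_rot']).as_euler('xyz',degrees=True))
a=cv2.imread('pics/s5.png')[205:305,310:410];b=cv2.imread('pics/d5.png')[220:320,220:320]
cv2.imwrite('pics/z8.png',np.hstack([cv2.resize(x,None,fx=4,fy=4,interpolation=cv2.INTER_CUBIC) for x in(a,b)]))
E
```

```text
[ 462.27030434 -316.37270506   44.21649187] [-2.42428533  2.45000883  2.88522452] 0.08064995266782211 [179.25305279   0.73919776  71.95323354]
```

View pics/z8.png

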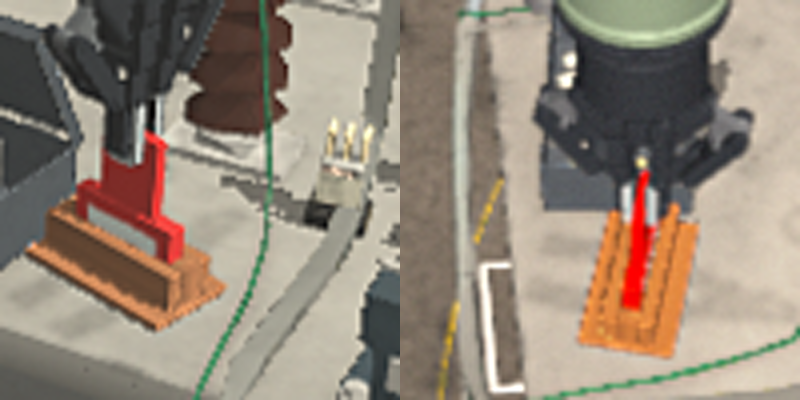

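```bash
python3 - <<'E'
from h import *
S=load('s5');D=load('d5')
n=np.array([np.cos(np.radians(-18)),np.sin(np.radians(-18)),0]);
for z in (94,80,75,70,65,46):
    p=np.array([461.6,-316,z])-n*4
    u,v=proj(S,p); a=((u-310)*4,(v-205)*4)
    u,v=proj(S,p-n*6); c=((u-310)*4,(v-205)*4)
    u,v=proj(D,np.array([461.6,-316,z])-n*8-np.array([.31,.95,0])*11); b=((u-220)*4+400,(v-220)*4); print(z,np.round(a),np.round(c),np.round(b))
E
```

```text
94 [132. 130.] [124. 134.] [628. 207.]
80 [130. 152.] [123. 156.] [628. 221.]
75 [130. 160.] [122. 164.] [628. 225.]
70 [129. 168.] [122. 172.] [628. 230.]
65 [128. 176.] [121. 180.] [628. 235.]
46 [126. 205.] [119. 209.] [628. 253.]
```

Held (opening 0.08 ≈ 7–8 mm); fingertip about 18 mm below the tab top. Lifting.

Call:
move_arm(
  motion=[
    [1,0,0,1,0],
    [1,0,0,2,0],
    [1,0,0,2.5,0],
    [1,0,0,2.5,0],
    [1,0,0,3,0],
    [1,0,0,3,0],
    [1,0,0,3,0],
    [1,0,0,2,0],
  ],
)

```text
time: 6.35
tool_pos: [459.9, -313.5, 242.5]
tool_rot: [0.808, 0.589, -0.001, 0.006]
contact_force: [0.6, 0.1, -1.9]
opening: 0.081
```

```bash
python3 - <<'E'
from h import *
d=snap('side','d6');S=snap('scene','s6');s=sense();print(s['tool_pos'],s['contact_force'],s['opening'],R.from_quat(s['tool_rot']).as_euler('xyz',degrees=True),s['joint_positions'].round(2))
a=cv2.imread('pics/s6.png')[150:290,290:430];b=cv2.imread('pics/d6.png')[180:320,210:350]
cv2.imwrite('pics/z9.png',np.hstack([cv2.resize(x,None,fx=2.8,fy=2.8,interpolation=cv2.INTER_CUBIC) for x in(a,b)]))
E
```

```text
[ 460.95712484 -314.150219    243.20804384] [ 0.19713578  0.4305126  -2.90275316] 0.07399482250070516 [179.32886039   0.61439459  72.10225667] [ 0.75  0.38 -0.35  1.73  0.16  1.05  0.03]
```

View pics/z9.png

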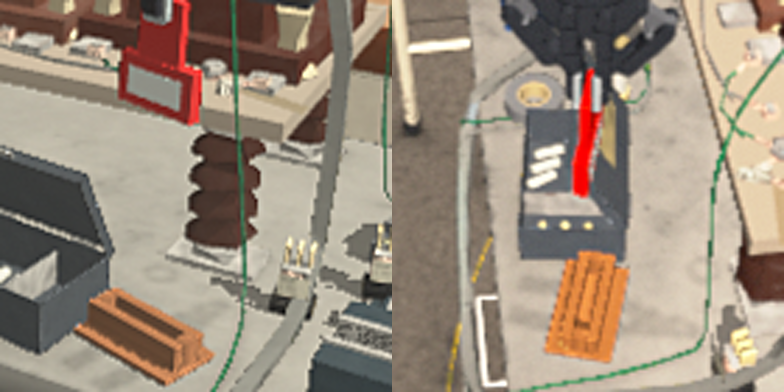

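Call:
move_arm(
  motion=[
    [1,0.1,1.5,0,1],
    [1,0.1,3.3,0,2.5],
    [1,0.1,3.3,0,2.5],
    [1,0.1,3.3,0,2.5],
    [1,0.1,3.3,0,2.5],
    [1,0.1,3.3,0,2.5],
    [1,0.1,3.3,0,2.5],
    [1,0.1,3.3,0,2.5],
  ],
)

```text
time: 7.12
tool_pos: [463.7, -61.6, 241.0]
tool_rot: [0.701, 0.713, -0.001, 0.008]
contact_force: [0.8, 0.5, -1.7]
opening: 0.08
```

Call:
move_arm(
  motion=[
    [1,0,3,0,1],
    [1,0,1.5,0,0.5],
    [1,0,0,0,0],
    [1,0,0,0,0],
    [1,0,0,0,0],
  ],
)

```text
time: 7.53
tool_pos: [460.7, -5.2, 239.7]
tool_rot: [0.685, 0.729, -0.001, 0.007]
contact_force: [-0.1, -0.1, -1.6]
opening: 0.077
```

```bash
python3 - <<'E'
from h import *
d=snap('wrist','w7');s=sense();print(s['tool_pos'],s['contact_force'],s['opening'],R.from_quat(s['tool_rot']).as_euler('xyz',degrees=True),s['joint_positions'].round(2))
E
```

```text
[460.62987472  -5.53554463 239.64870143] [-0.08510236  0.56149369 -1.86413828] 0.07987468066687652 [179.54217709   0.60323702  93.54657452] [ 0.37  0.24 -0.59  1.95  0.17  0.99 -0.24]
```

View pics/w7.png

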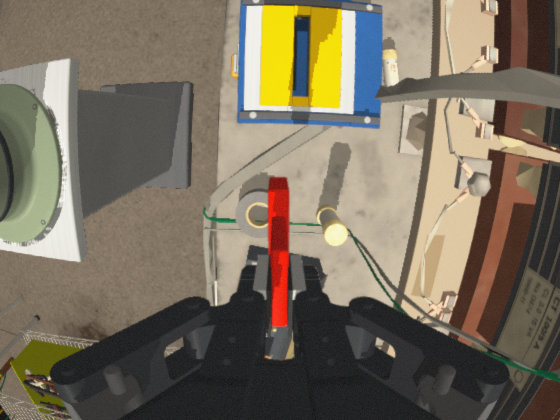

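```bash
python3 - <<'E'
from h import *
im=cv2.imread('pics/w7.png')[0:135,225:395]
cv2.imwrite('pics/z10.png',cv2.resize(im,None,fx=4.4,fy=4.4,interpolation=cv2.INTER_CUBIC))
E
```

```text
(no output)
```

View pics/z10.png

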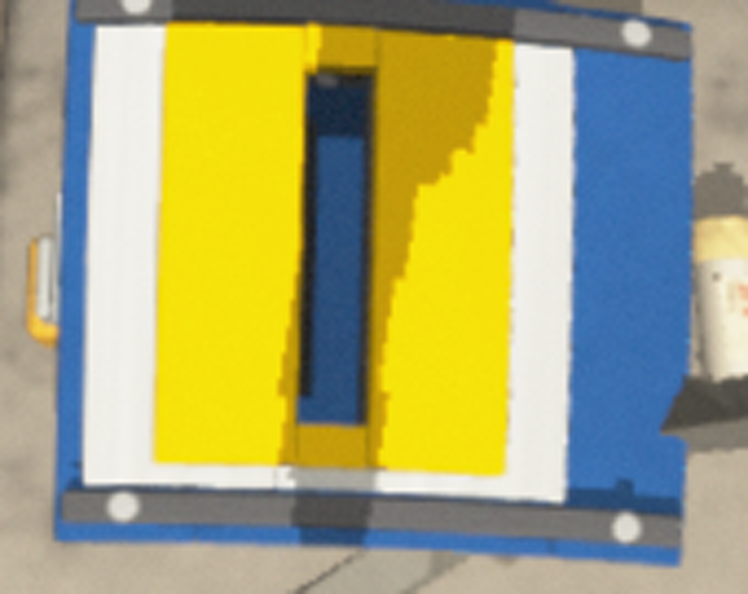

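```bash
cat > m2.py <<'E'
from h import *
d=load('w7')
q=lambda u,v,z:onz(d,225+u/4.4-.4,v/4.4-.4,z,True)[:2]
an=lambda a,b:np.degrees(np.arctan2(*(b-a)[::-1]))
def quad(n,pts,z):
    P=np.array([q(u,v,z) for u,v in pts]);print(n,z,P.round(1).tolist(),'c',P.mean(0).round(1),'L',[round(float(np.linalg.norm(P[i]-P[(i+1)%4])),1) for i in range(4)],'ang',[round(float(an(P[i],P[(i+1)%4])),1) for i in range(4)])
quad('slot',[(303,72),(375,72),(368,425),(296,425)],130)
quad('mouth',[(165,22),(513,38),(505,473),(155,462)],130)
for z in(115,120,125):print('front edge',z,q(57,540,z),q(680,563,z),np.linalg.norm(q(57,540,z)-q(680,563,z)),an(q(57,540,z),q(680,563,z)))
# token in hand
s=sense()
for z in(190,195,200,205,210,215):print(z,onz(d,279,179,z,True).round(1))
E
python3 m2.py
```

```text
slot 130 [[464.0, 160.7], [478.2, 162.1], [481.4, 88.6], [467.3, 87.5]] c [472.7 124.7] L [14.2, 73.5, 14.1, 73.3] ang [5.5, -87.5, -175.4, 92.5]
mouth 130 [[436.2, 170.0], [505.4, 173.2], [509.2, 81.6], [440.3, 78.4]] c [472.8 125.8] L [69.3, 91.7, 69.0, 91.7] ang [2.7, -87.6, -177.3, 92.6]
front edge 115 [420.12037841  61.71104733] [552.10513056  67.48644768] 132.1110519523525 2.5055553717501975
front edge 120 [420.70342737  61.80722464] [550.48351416  67.48615305] 129.90427689885937 2.505555371750197
front edge 125 [421.28647633  61.90340195] [548.86189777  67.48585842] 127.6975018453661 2.5055553717502015
190 [459.7  25.1 190. ]
195 [459.6  26.1 195. ]
200 [459.5  27.  200. ]
205 [459.4  28.  205. ]
210 [459.3  28.9 210. ]
215 [459.2  29.8 215. ]
```

Slot measured 14.2 × 73.4 mm (expected 14 × 75), centre (472.7, 125), yaw 2.5°; mouthpiece 69 × 92 mm as specified. Moving above it.

Call:
move_arm(
  motion=[
    [1,0.1,1.5,0,-0.3],
    [1,0.2,2.5,-0.3,-0.3],
    [1,0.2,2.5,-0.5,-0.3],
    [1,0.2,2.5,-0.5,0],
    [1,0.2,2.0,-0.5,0],
    [1,0.2,1.2,-0.5,0],
    [1,0,0,0,0],
    [1,0,0,0,0],
  ],
)

```text
time: 8.25
tool_pos: [472.3, 112.3, 214.3]
tool_rot: [0.697, 0.717, -0.002, 0.007]
contact_force: [0.4, -0.8, -1.8]
opening: 0.078
```

```bash
cat > st.py <<'E'
from h import *
s=sense();print(s['time'],s['tool_pos'].round(1),s['contact_force'].round(2),s['wrist_torque'].round(2),round(float(s['opening']),3),R.from_quat(s['tool_rot']).as_euler('xyz',degrees=True).round(2))
E
python3 st.py
```

```text
8.25 [472.3 112.3 214.3] [ 0.38 -0.76 -1.83] [0.   0.01 0.05] 0.078 [179.65   0.73  91.65]
```

Call:
move_arm(
  motion=[
    [1,0.1,0.8,-1.0,0.5],
    [1,0,0.5,-1.0,0.4],
    [1,0,0.1,-0.8,0],
    [1,0,0,0,0],
    [1,0,0,0,0],
  ],
)

```text
time: 8.67
tool_pos: [473.6, 123.4, 182.9]
tool_rot: [0.693, 0.721, -0.003, 0.007]
contact_force: [-0.0, -0.4, -0.9]
opening: 0.08
```

```bash
python3 st.py; python3 - <<'E'
from h import *
d=snap('wrist','w8');D=snap('side','d8');S=snap('scene','s8')
a=cv2.imread('pics/s8.png')[120:240,140:260];b=cv2.imread('pics/d8.png')[90:210,210:330];
cv2.imwrite('pics/z11.png',np.hstack([cv2.resize(x,None,fx=3.3,fy=3.3,interpolation=cv2.INTER_CUBIC) for x in(a,b)]))
E
```

```text
8.6667 [473.6 123.4 182.9] [-0.   -0.39 -0.91] [ 0.03  0.   -0.  ] 0.08 [179.69   0.81  92.33]
```

View pics/z11.png

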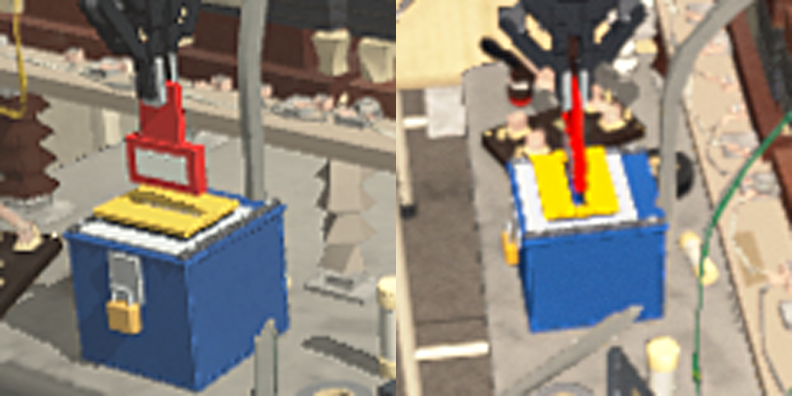

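View pics/w8.png

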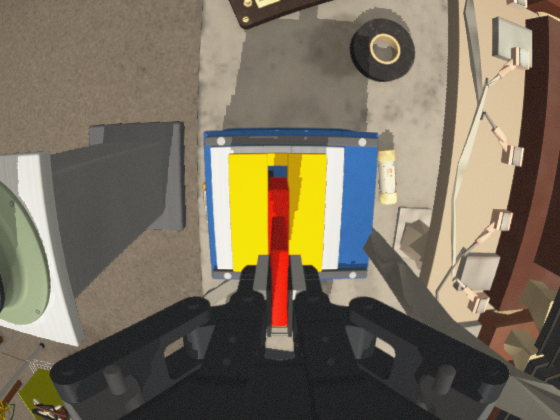

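```bash
python3 - <<'E'
from h import *
im=cv2.imread('pics/w8.png')[140:240,225:335]
cv2.imwrite('pics/z12.png',cv2.resize(im,None,fx=6,fy=6,interpolation=cv2.INTER_CUBIC))
E
```

```text
(no output)
```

View pics/z12.png

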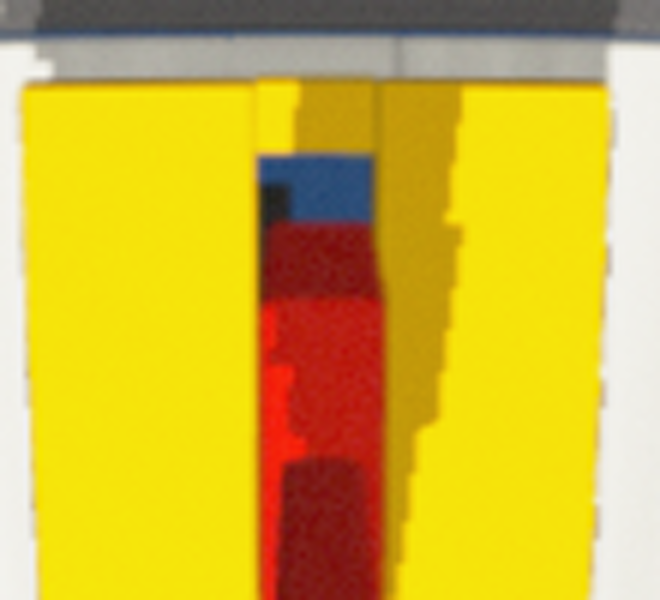

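```bash
python3 - <<'E'
from h import *
d=load('w8');q=lambda u,v,z:onz(d,225+u/6-.4,140+v/6-.4,z,True).round(1)[:2]
print('slot N L,R',q(258,157,130),q(375,157,130))
for z in(141,145,149):print('tok N L,R',z,q(266,224,z),q(377,224,z))
print('mouth N',q(22,86,130),q(608,90,130))
print('tok body top N edge', [ (z,q(262,299,z),q(383,299,z)) for z in (181,185,189)])
print('tab top N', [ (z,q(320,460,z)) for z in (233,)])
E
```

```text
slot N L,R [464.9 162.1] [478.6 162.7]
tok N L,R 141 [466.3 156.2] [478.8 156.7]
tok N L,R 145 [466.4 156.9] [478.6 157.4]
tok N L,R 149 [466.4 157.7] [478.4 158.2]
mouth N [436.8 169.7] [505.6 172. ]
tok body top N edge [(181, array([466.9, 156.6]), array([478.1, 157.1])), (185, array([466.9, 157.5]), array([477.9, 158. ])), (189, array([467. , 158.4]), array([477.7, 158.9]))]
tab top N [(233, array([472.1, 157.6]))]
```

Call:
move_arm(
  motion=[
    [1,-0.07,0.27,-0.3,0.2],
    [1,0,0,-0.3,0],
    [1,0,0,0,0],
    [1,0,0,0,0],
  ],
)

```text
time: 9.15
tool_pos: [473.7, 126.2, 177.9]
tool_rot: [0.691, 0.722, -0.002, 0.008]
contact_force: [0.2, 0.1, -1.8]
opening: 0.079
```

```bash
python3 st.py
```

```text
9.15 [473.7 126.2 177.9] [ 0.23  0.14 -1.77] [-0.    0.03 -0.01] 0.079 [179.53   0.8   92.5 ]
```

Call:
move_arm(
  motion=[
    [1,-0.1,0,-0.3,0],
    [1,-0.05,0,-0.3,0],
    [1,0,0,0,0],
  ],
)

```text
time: 9.4
tool_pos: [472.2, 126.2, 171.5]
tool_rot: [0.692, 0.722, -0.002, 0.008]
contact_force: [-0.1, -0.4, -1.6]
opening: 0.079
```

```bash
python3 st.py
```

```text
9.4 [472.2 126.2 171.5] [-0.13 -0.42 -1.61] [0.02 0.04 0.02] 0.079 [179.5    0.8   92.49]
```

Foot at about 133. Feeling downward in small steps.

Call:
move_arm(
  motion=[
    [1,0.03,0,-0.15,0],
    [1,0,0,-0.15,0],
    [1,0,0,0,0],
  ],
)

```text
time: 9.65
tool_pos: [472.4, 126.2, 168.1]
tool_rot: [0.692, 0.722, -0.002, 0.008]
contact_force: [0.3, 0.6, -2.5]
opening: 0.082
```

Call:
move_arm(
  motion=[
    [1,0,0,-0.15,0],
    [1,0,0,-0.15,0],
    [1,0,0,0,0],
  ],
)

```text
time: 9.9
tool_pos: [472.5, 126.1, 164.8]
tool_rot: [0.692, 0.722, -0.002, 0.008]
contact_force: [0.6, -0.3, -1.7]
opening: 0.075
```

```bash
python3 st.py; python3 st.py
```

```text
9.9 [472.5 126.1 164.8] [ 0.6  -0.32 -1.73] [-0.05  0.03 -0.08] 0.075 [179.51   0.8   92.49]
9.9 [472.5 126.1 164.8] [ 0.6  -0.32 -1.73] [-0.05  0.03 -0.08] 0.075 [179.51   0.8   92.49]
```

Call:
move_arm(
  motion=[
    [1,0,0,-0.15,0],
    [1,0,0,0,0],
  ],
)

```text
time: 10.07
tool_pos: [472.5, 126.2, 163.1]
tool_rot: [0.692, 0.722, -0.002, 0.008]
contact_force: [-1.3, -0.7, -1.5]
opening: 0.078
```

Call:
move_arm(
  motion=[
    [1,0,0,-0.15,0],
    [1,0,0,0,0],
  ],
)

```text
time: 10.23
tool_pos: [472.5, 126.1, 161.5]
tool_rot: [0.692, 0.722, -0.002, 0.008]
contact_force: [0.2, -0.2, -1.7]
opening: 0.081
```

```bash
python3 st.py; python3 - <<'E'
from h import *
D=snap('side','d9');S=snap('scene','s9')
a=cv2.imread('pics/s9.png')[140:220,150:230];b=cv2.imread('pics/d9.png')[100:180,230:310];
cv2.imwrite('pics/z13.png',np.hstack([cv2.resize(x,None,fx=5,fy=5,interpolation=cv2.INTER_CUBIC) for x in(a,b)]))
E
```

```text
10.2333 [472.5 126.1 161.5] [ 0.21 -0.22 -1.65] [ 0.03 -0.02  0.01] 0.081 [179.51   0.8   92.49]
```

View pics/z13.png

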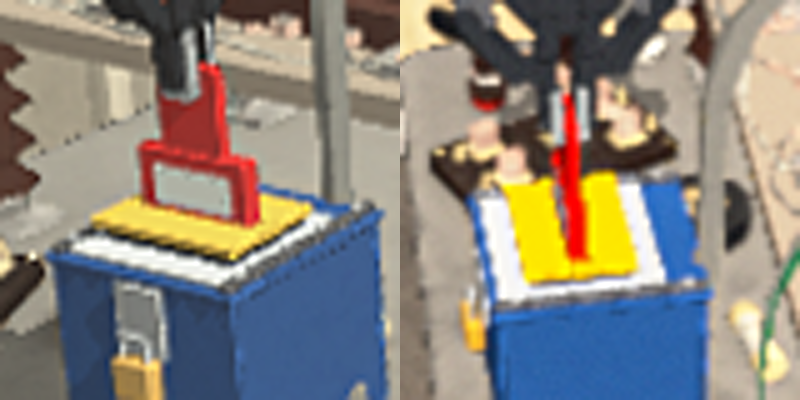

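No resistance with the foot about 7 mm below the top, so it is in the slot. Continuing down slowly.

Call:
move_arm(
  motion=[
    [1,0,0,-0.15,0],
    [1,0,0,-0.1,0],
    [1,0,0,0,0],
  ],
)

```text
time: 10.58
tool_pos: [472.7, 126.3, 159.1]
tool_rot: [0.692, 0.722, -0.002, 0.008]
contact_force: [0.5, -0.3, -0.9]
opening: 0.08
```

Call:
move_arm(
  motion=[
    [1,0,0,-0.15,0],
    [1,0,0,-0.1,0],
    [1,0,0,0,0],
  ],
)

```text
time: 10.83
tool_pos: [472.8, 126.3, 156.3]
tool_rot: [0.692, 0.722, -0.001, 0.008]
contact_force: [-0.3, -0.2, -0.5]
opening: 0.082
```

Call:
move_arm(
  motion=[
    [1,0,0,-0.15,0],
    [1,0,0,-0.15,0],
    [1,0,0,0,0],
  ],
)

```text
time: 11.08
tool_pos: [473.5, 126.4, 153.3]
tool_rot: [0.692, 0.722, -0.001, 0.009]
contact_force: [1.1, -0.1, -2.1]
opening: 0.079
```

Call:
move_arm(
  motion=[
    [1,0,0,-0.15,0],
    [1,0,0,-0.15,0],
    [1,0,0,0,0],
  ],
)

```text
time: 11.33
tool_pos: [473.7, 126.6, 150.4]
tool_rot: [0.692, 0.722, -0.001, 0.009]
contact_force: [1.5, -0.8, -0.6]
opening: 0.078
```

```bash
python3 st.py
```

```text
11.3333 [473.7 126.6 150.4] [ 1.52 -0.78 -0.57] [-0.1  -0.12 -0.04] 0.078 [179.36   0.77  92.47]
```

Call:
move_arm(
  motion=[
    [1,0,0,-0.2,0],
    [1,0,0,-0.2,0],
    [1,0,0,-0.2,0],
    [1,0,0,0,0],
  ],
)

```text
time: 11.67
tool_pos: [473.6, 126.6, 143.8]
tool_rot: [0.692, 0.722, -0.001, 0.009]
contact_force: [1.0, -0.1, -2.1]
opening: 0.081
```

Call:
move_arm(
  motion=[
    [1,0,0,-0.2,0],
    [1,0,0,-0.2,0],
    [1,0,0,-0.2,0],
    [1,0,0,0,0],
  ],
)

```text
time: 12.0
tool_pos: [473.6, 126.6, 136.9]
tool_rot: [0.692, 0.722, -0.001, 0.009]
contact_force: [0.2, 0.2, -1.8]
opening: 0.081
```

```bash
python3 st.py
```

```text
12.0 [473.6 126.6 136.9] [ 0.2   0.16 -1.82] [ 0.01 -0.3  -0.04] 0.081 [179.37   0.76  92.47]
```

```bash
cat > look.py <<'E'
import sys
from h import *
n=sys.argv[1]
D=snap('side','d'+n);S=snap('scene','s'+n)
a=cv2.imread(f'pics/s{n}.png')[140:220,150:230];b=cv2.imread(f'pics/d{n}.png')[100:180,230:310];
cv2.imwrite(f'pics/v{n}.png',np.hstack([cv2.resize(x,None,fx=5,fy=5,interpolation=cv2.INTER_CUBIC) for x in(a,b)]))
E
python3 look.py 10
```

```text
(no output)
```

View pics/v10.png

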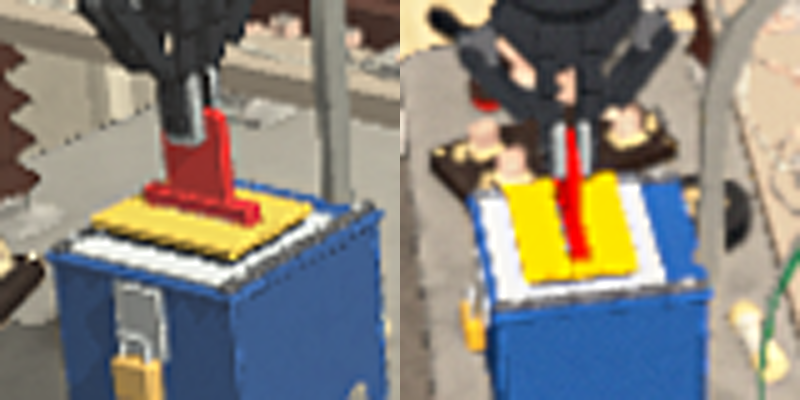

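The token's shoulders are about 8 mm above the mouthpiece, and grip and mouthpiece are both undisturbed. Continuing.

Call:
move_arm(
  motion=[
    [1,0,0,-0.2,0],
    [1,0,0,-0.2,0],
    [1,0,0,-0.2,0],
    [1,0,0,-0.2,0],
    [1,0,0,0,0],
  ],
)

```text
time: 12.52
tool_pos: [473.6, 126.6, 128.6]
tool_rot: [0.692, 0.722, -0.001, 0.009]
contact_force: [1.2, -0.1, -2.9]
opening: 0.078
```

Call:
move_arm(
  motion=[
    [1,0,0,-0.2,0],
    [1,0,0,-0.2,0],
    [1,0,0,-0.2,0],
    [1,0,0,-0.2,0],
    [1,0,0,0,0],
  ],
)

```text
time: 12.93
tool_pos: [474.0, 126.7, 119.7]
tool_rot: [0.692, 0.722, -0.0, 0.009]
contact_force: [1.5, 0.4, -2.6]
opening: 0.08
```

```bash
python3 st.py;python3 look.py 11
```

```text
12.9333 [474.  126.7 119.7] [ 1.53  0.36 -2.65] [ 0.06 -0.37 -0.01] 0.08 [179.32   0.75  92.46]
```

View pics/v11.png

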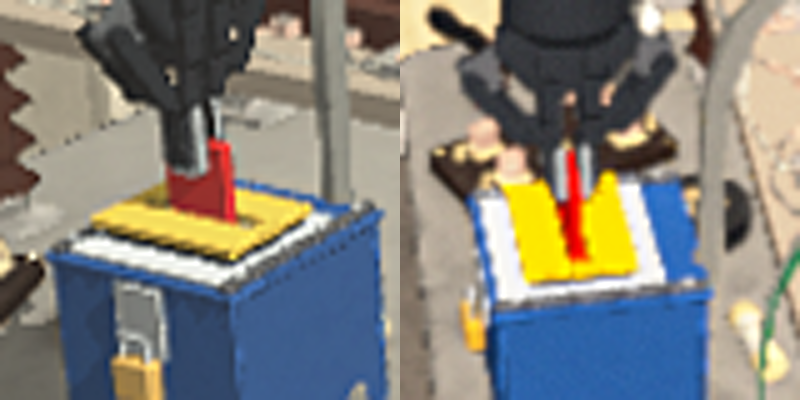

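Call:
move_arm(
  motion=[
    [1,0,0,-0.2,0],
    [1,0,0,-0.2,0],
    [1,0,0,-0.2,0],
    [1,0,0,-0.2,0],
    [1,0,0,-0.2,0],
    [1,0,0,0,0],
  ],
)

```text
time: 13.53
tool_pos: [474.1, 126.7, 109.1]
tool_rot: [0.692, 0.722, -0.0, 0.009]
contact_force: [2.2, -0.3, -2.6]
opening: 0.082
```

```bash
python3 st.py;python3 look.py 12
```

```text
13.5333 [474.1 126.7 109.1] [ 2.22 -0.31 -2.61] [ 0.02 -0.49 -0.07] 0.082 [179.3    0.75  92.46]
```

View pics/v12.png

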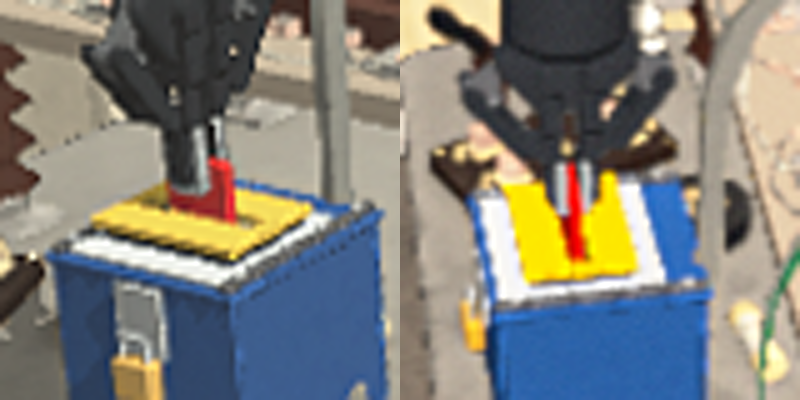

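Call:
move_arm(
  motion=[
    [1,0,0,-0.2,0],
    [1,0,0,-0.2,0],
    [1,0,0,0,0],
  ],
)

```text
time: 13.88
tool_pos: [474.1, 126.8, 105.1]
tool_rot: [0.692, 0.722, -0.0, 0.009]
contact_force: [2.3, 0.6, -2.5]
opening: 0.081
```

Call:
move_arm(
  motion=[
    [1,0,0,-0.15,0],
    [1,0,0,0,0],
  ],
)

```text
time: 14.05
tool_pos: [473.8, 126.7, 103.3]
tool_rot: [0.692, 0.722, -0.0, 0.009]
contact_force: [0.2, -1.0, -1.9]
opening: 0.079
```

```bash
python3 st.py;python3 look.py 13; python3 - <<'E'
from h import *
S=load('s13')
y=np.array([-.0445,.999,0])
for h in(0,20,23,26,30):
    p=np.array([473,125.5,130+h])-y*20-np.array([4,0,0]); u,v=proj(S,p); print(h,(u-150)*5,(v-140)*5)
E
```

```text
14.05 [473.8 126.7 103.3] [ 0.22 -0.98 -1.9 ] [ 0.04 -0.18  0.  ] 0.079 [179.33   0.76  92.46]
0 231.0852775964257 218.77468419013084
20 227.900394219902 183.1773706930126
23 227.4185257887558 177.7915466046592
26 226.93556784964244 172.3935451295462
30 226.28992274445807 165.17719573774656
```

View pics/v13.png

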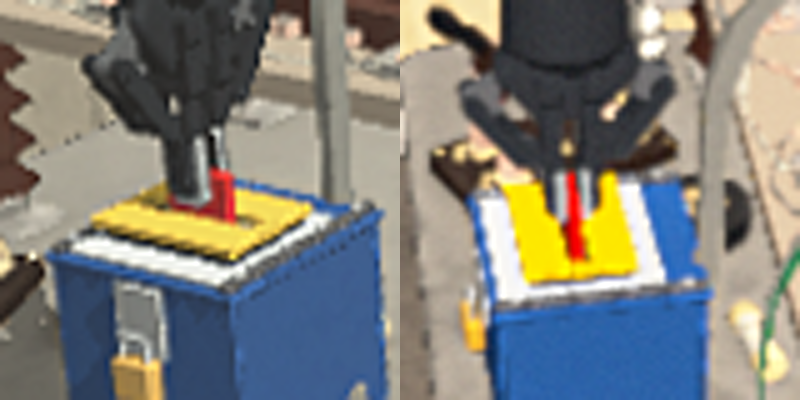

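Call:
move_arm(
  motion=[
    [1,0,0,-0.15,0],
    [1,0,0,0,0],
  ],
)

```text
time: 14.32
tool_pos: [473.8, 126.7, 101.8]
tool_rot: [0.692, 0.722, -0.0, 0.009]
contact_force: [0.6, 0.4, -2.2]
opening: 0.079
```

Call:
move_arm(
  motion=[
    [1,0,0,-0.1,0],
    [1,0,0,0,0],
  ],
)

```text
time: 14.48
tool_pos: [473.8, 126.7, 100.8]
tool_rot: [0.692, 0.722, -0.0, 0.009]
contact_force: [0.8, -0.0, -2.2]
opening: 0.079
```

```bash
python3 st.py;python3 look.py 14
```

```text
14.4833 [473.8 126.7 100.8] [ 0.75 -0.02 -2.17] [ 0.04 -0.14 -0.02] 0.079 [179.32   0.76  92.47]
```

View pics/v14.png

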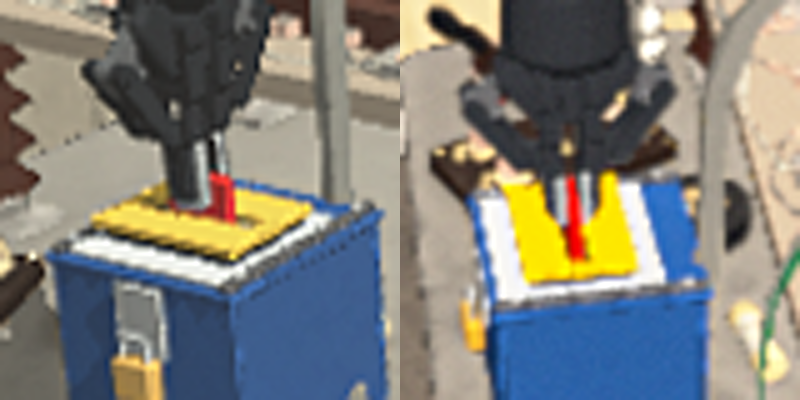

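Tab about 21 mm out, and the sideways pad force is gone. Releasing.

Call:
move_arm(
  motion=[
    [0.5,0,0,0,0],
    [0.5,0,0,0,0],
    [0.5,0,0,0,0],
    [0.5,0,0,0,0],
    [0.5,0,0,0,0],
  ],
)

```text
time: 15.0
tool_pos: [473.9, 126.8, 101.2]
tool_rot: [0.692, 0.722, -0.0, 0.009]
contact_force: [-0.2, 0.3, 0.1]
opening: 0.498
```

```bash
python3 st.py;python3 look.py 15
```

```text
15.0 [473.9 126.8 101.2] [-0.22  0.34  0.14] [ 0.01  0.01 -0.01] 0.498 [179.31   0.76  92.47]
```

View pics/v15.png

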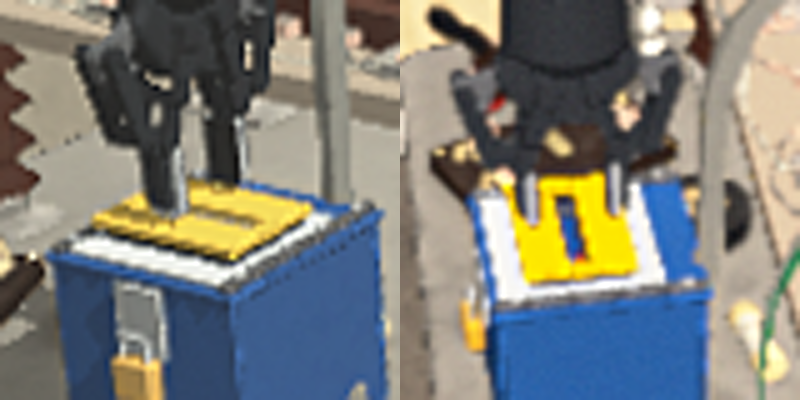

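The token has dropped: the slot is empty, with a bit of red visible inside. Raising the arm clear and checking from above.

Call:
move_arm(
  motion=[
    [0.5,0,0,1,0],
    [0.5,0,0,2.5,0],
    [0.5,0,0,2.5,0],
    [0.5,0,-0.5,2.5,0],
    [0.5,0,-1.5,2.5,0],
    [0.5,0,-2,1,0],
    [0.5,0,-2,0,0],
    [0.5,0,0,0,0],
  ],
)

```text
time: 15.77
tool_pos: [471.5, 66.8, 231.6]
tool_rot: [0.689, 0.724, 0.0, 0.008]
contact_force: [0.2, -0.6, 0.3]
opening: 0.503
```

```bash
python3 st.py;python3 - <<'E'
from h import *
d=snap('wrist','w16');im=cv2.imread('pics/w16.png')[20:270,180:420]; cv2.imwrite('pics/z16.png',cv2.resize(im,None,fx=2.4,fy=2.4,interpolation=cv2.INTER_CUBIC))
E
```

```text
15.7667 [471.5  66.8 231.6] [ 0.22 -0.6   0.28] [-0.03  0.02 -0.  ] 0.503 [179.34   0.69  92.81]
```

View pics/z16.png

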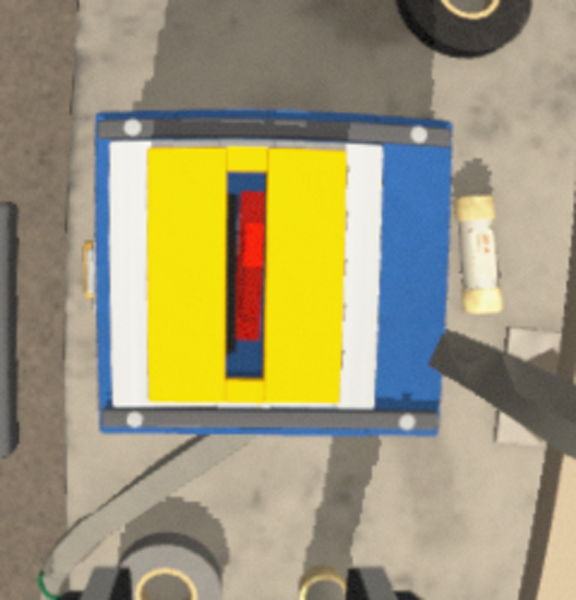

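```bash
python3 - <<'E'
from h import *
d=load('w16'); 
print('red width ends at z~48-92:',onz(d,180+252/2.4,20+192/2.4,52,True).round(0),onz(d,180+248/2.4,20+340/2.4,52,True).round(0))
print(r.hand_in())
E
```

```text
red width ends at z~48-92: [476. 159.  52.] [478.  92.  52.]
the job is handed in; nothing more can be done
None
```

The token is in the returns box. I lifted it from the stand, put it wide end first through the slot, pushed it past the brake pad and let go. I handed the job in at about 16 s with the gripper clear of everything; no verdict is reported.

**What the last checks showed**
- **Token:** the wrist view shows it inside the box under an empty slot. Its ends measure about 67 mm apart at shoulder height, against a 70 mm body, so it is probably standing on the floor.
- **Mouthpiece:** it showed no sign of being pressed. The foot met no edge, so I did not have to slide it to find the slot. The picture estimate (about x 472.7, y 125) was close enough, and the pad then nudged the token about 1 mm.
- **Forces:** readings stayed within about 3 N throughout.
- **Bystanders:** the tape roll and fuse showed no sign of being disturbed in the last view. I never identified or measured the relay, and did not measure bystander positions before and after.

**What failed or disagreed**
- **First grasp:** it closed on air. The pictures put the real fingertips about 30 mm above the reported tool position. I allowed for that and the second grasp held.
- **Push force:** the vertical reading never showed the expected 2 to 8 N. The only signs of the pad were a sideways force of about 2 N, a small wrist moment and a slight shift. The sideways force fell away just before release.

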